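# Stand up the fallen bottle and take off its push-and-turn cap

### The arm

A 6-joint arm with a two-finger parallel gripper is mounted at the origin on the work surface; the furniture and walls round the work are solid. World frame = base frame: x ahead of the robot, y to its left, z up, the work surface at z = 0. Lengths are in m, angles in rad, forces in N, time in s.
With the tool pointing down it reaches from about 0.425 to 0.95 m from the base axis. Payload 3.5 kg.
Tool frame: the origin (TCP) lies at the very end of the fingers, on their centre line; the grasp point (between the pads) lies 19 mm behind it; y points along the fingers, z is the direction in which the jaws open and shut, and the axes are right-handed (so a half turn about y gives the same grasp; the last joint's range is limited). The gripper opens to 85 mm and grips with 20 to 120 N. Pads are 22 mm wide; open, the fingers measure 114 mm over their backs; the gripper's body (76 mm by 85 mm) begins 54 mm behind the grasp point. The pads swing forward as they close: fully open they stand 13 mm farther back than shut.
Start: joints at [1.134, 0.286, 1.577, -0, 1.279, -0.15], TCP at [0.191, 0.647, 0.231] pointing down, gripper open.
Joint ranges: [-2.77, 2.77], [-0.9, 2.22], [0.21, 2.48], [-1.53, 4.67], [0.24, 2.81], [-2.84, 2.84]. Speed limits (rad/s): [2.79, 2.79, 3.14, 3.14, 3.14, 3.14].

### API

Orientations are given as a unit quaternion [x, y, z, w].
In Python, from cell import arm gives the robot as it stands.
- The arm moves only by the tool move_arm, never from a script. Its argument "targets" is text: rows parted by semicolons, each of 5 numbers parted by spaces: the shift along the tool's x, y, z in mm, then the turn about the tool's y in degrees, then the closure, from 0 (fully open) to 1 (shut). In form: tx ty tz yaw hand; .... A call has 1 to 5 rows; each row shifts and turns the commanded pose from where the row before left it, along the tool's axes as they then stand; what a row does not reach is not made up. A row lasts 1/12 s, in which the tool goes at most 41.7 mm and 7.16 degrees, less where a joint would pass 70% of its speed; a pose out of reach is approached as far as the arm can. A call with a gripper value outside its range is refused whole. The fingers move at their own pace and stop on an object; the grip force is fixed at half the most. Time passes only in rows, so rows that do not move let the fingers close. It gives the time, the measured TCP pose, the force and the opening at its end, in the units of the state.
- arm.get_obs(): the state, without advancing time (a new reading comes with each control period).
- arm.read_camera(name): name is "side" or "top"; returns a dict with "frame" (420x560x3 uint8, blue, green, red), "camera_matrix" (3x3 intrinsics, pixels), "k1" (the pictures are not rectified: a ray, as slopes to the right and down, at radius r is drawn at 1 + k1 r^2 times it, then the intrinsics apply), "pose" (4x4, takes a point from camera to world coordinates). Camera axes: x right, y down, z forward; pixel columns grow to the right and rows downward; lengths in m; the calibration is good to about 2 mm. A picture is of the moment at which its call begins. There is no depth.
- arm.close_job(): hands the job in, once; it reports no verdict.
The state is a dict: "time": time; "joints": joint angles; "joint_velocities": joint speeds; "effort": joint torques, N m; "position": TCP position; "tool_rot": TCP orientation; "force": force on the tool from outside, world axes, zero at the start; "moment": the same for the moment, N m; "gripper_width": finger opening in m.
Only numpy, scipy, OpenCV 4.12 (cv2) and the standard library are available. Lean on these libraries where they do the work, as an engineer would, in place of code of your own. Each camera call takes 0.05 s, during which the arm holds its last target.

### The job

The square white bottle of label remover has fallen over: stand it upright on the table and let go of it. Then press its safety cap down against the spring, keep it pressed while you turn it a quarter turn anticlockwise (seen from above), and lift it straight off. Finish still gripping the cap, held still about 6 cm higher than it sat, above the mouth of the upright bottle; leave the mug, the blue and the cream carton and the marker where they are.

Things in the scene. Friction and masses are not known exactly. Their poses are not given: they have to be found in the camera images.
- bottle_mid (a point): Middle of the 56 x 56 x 66 mm square body of a loose white bottle, on its axis, 33 mm from its underside. +z points from underside to cap; its flat sides face its own +-x, +-y. At the start it lies on a flat side, +x up, cap end roughly towards the robot; upright, this point is 33 mm above the table.
- bottle: The bottle (about 0.3 kg) with its neck and a spring plug in the neck, without cap; origin at the centre of its underside, z towards the cap. Body up to 66 mm, then a shoulder narrows to the neck up to 72 mm. Centre of mass about 45 mm from the underside. It stands by itself while the cap is pressed and turned; friction under its base keeps it from turning along.
- cap_mid (a point): Centre of the round ribbed grey cap (0.03 kg), 44 mm across, 30 mm high; +z out of its closed top. Shut, it is on the bottle's axis 95 mm from the underside (cap from 80 to 110 mm). Two tabs inside sit in pockets under lugs on the neck; the spring plug pushes the cap up with 4 N. Unpressed it neither turns nor comes off; clockwise is blocked.
- cap: The cap; same origin and axes as its centre point. Press it 4 to 5 mm towards the bottle (3.5 mm needed, hard stop at 6; the spring then pushes with 6 to 8 N), turn it anticlockwise while pressed: free to lift from 50 degrees of turn on, hard stop at about 130; 75 to 90 is right. Lifted 30 mm from its seat it is clear of neck and plug.
- mug: bystander: plain white mug 81 x 116 x 95 mm, loose, to be left alone; origin at the centre of its underside.
- gift_blue_2: bystander: blue carton 61 x 73 x 88 mm, loose, to be left alone; origin at the centre of its underside.
- cream_box: bystander: flat cream carton 66 x 111 x 48 mm, loose, to be left alone; origin at the centre of its underside.
- marker_black: bystander: white marker pen with black cap lying down, 127 mm long, 17 mm thick, loose, to be left alone; origin at the centre of its underside.

How it is judged:
By the outcome, as a careful person would: the job done as asked, in the order asked, and still so for the second after the job is handed in, while the arm keeps its last pose, push and grip.
It also fails if it takes over 61 s, if anything falls off the work surface, if the arm or the gripper's body presses on something with over 40 N, if the wrist force passes 120 N, or if a joint passes its speed limit or range.

## Working session

There is one attempt and no reset: what is moved stays moved. The work goes in short steps, Python scripts to look and compute and a tool call to move; the robot and the scene stay as the last step left them, time stands still between calls to the robot, and variables do not carry over. Pictures are saved under pics/ and viewed, and the job is handed in when it is done.

Besides the shell and the picture viewer there is one more tool, called after "Emit:" as name(argument=value, ...), one argument or row to a line, values as JSON. move_arm: Moves the arm, as the interface text tells. Its arguments: {"type":"object","properties":{"targets":{"type":"string"}},"required":["targets"]}

```bash
ls; mkdir -p pics
python3 - <<'E'
from cell import arm
import cv2,numpy as np
o=arm.get_obs()
for k,v in o.items(): print(k,np.round(v,4))
for n in ("side","top"):
    c=arm.read_camera(n); cv2.imwrite(f"pics/{n}0.png",c["frame"])
    print(n,c["camera_matrix"],c["k1"],np.round(c["pose"],4))
E
```

```text
pics
time 0.0
joints [ 1.134   0.2872  1.5782  0.      1.2786 -0.15  ]
joint_velocities [-0.0011  0.0005 -0.0004 -0.0003  0.0006  0.0003]
effort [-3.00000e-04 -4.05983e+01 -2.92628e+01 -1.00000e-04  5.90000e-03
  0.00000e+00]
position [0.1906 0.6468 0.2299]
tool_rot [ 0.7006 -0.1013  0.1008 -0.699 ]
force [-0.8101  0.4113  0.4014]
moment [-0.025  -0.0086 -0.0313]
gripper_width 0.0855
side [[402.06529707   0.         277.72866463]
 [  0.         402.06529707 211.32166159]
 [  0.           0.           1.        ]] -0.07339071494774736 [[-0.998   0.0495 -0.0406  0.5983]
 [ 0.0632  0.663  -0.7459  0.7424]
 [-0.01   -0.747  -0.6648  0.7181]
 [ 0.      0.      0.      1.    ]]
top [[493.94475997   0.         276.21833419]
 [  0.         493.94475997 211.28932798]
 [  0.           0.           1.        ]] 0.027367585982724135 [[-0.034  -0.9779  0.2064  0.2847]
 [-0.9994  0.0339 -0.0045  0.0094]
 [-0.0026 -0.2065 -0.9784  1.3462]
 [ 0.      0.      0.      1.    ]]
```

View pics/side0.png

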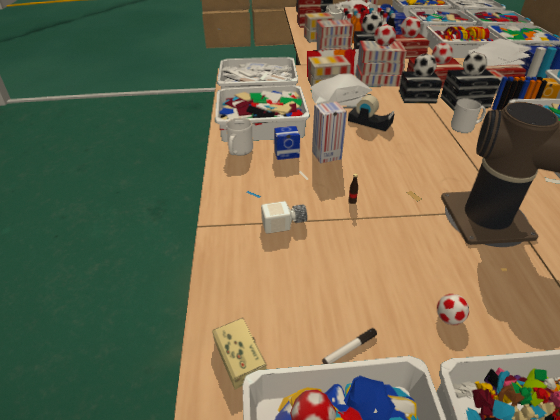

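View pics/top0.png

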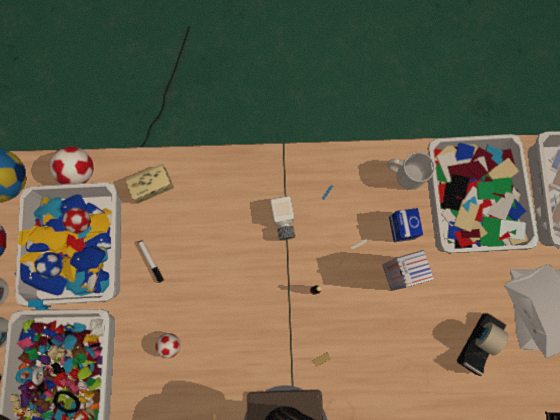

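The side view shows the bottle at about (275,216) with its cap at (299,213). In the top view the body is at (283,210) and the cap at (286,232), pointing towards the robot. I'll enlarge both.

```bash
cat > h.py <<'E'
from cell import arm
import cv2,numpy as np
def ray(c,u,v):
    K=c["camera_matrix"]; d=np.array([(u-K[0,2])/K[0,0],(v-K[1,2])/K[1,1]])
    s=d.copy()
    for _ in range(20): s=d/(1+c["k1"]*(s@s))
    P=np.array(c["pose"]); r=P[:3,:3]@np.array([*s,1]); return P[:3,3],r/np.linalg.norm(r)
def plane(c,u,v,z):
    o,r=ray(c,u,v); return o+r*(z-o[2])/r[2]
def tri(c1,p1,c2,p2):
    o1,r1=ray(c1,*p1);o2,r2=ray(c2,*p2)
    t=np.linalg.lstsq(np.stack([r1,-r2],1),o2-o1,rcond=None)[0]
    a=o1+t[0]*r1;b=o2+t[1]*r2
    return (a+b)/2,np.linalg.norm(a-b)
def proj(c,p):
    P=np.array(c["pose"]);q=P[:3,:3].T@(np.asarray(p)-P[:3,3]);s=q[:2]/q[2]
    s=s*(1+c["k1"]*(s@s));K=c["camera_matrix"];return np.array([K[0,0]*s[0]+K[0,2],K[1,1]*s[1]+K[1,2]])
def crop(c,u0,v0,w,h,f,name):
    im=cv2.resize(c["frame"][v0:v0+h,u0:u0+w],None,fx=f,fy=f,interpolation=cv2.INTER_CUBIC)
    for k in range(0,w,10):
        cv2.putText(im,str(u0+k),(k*f,10),0,0.35,(0,0,255),1); im[::4,k*f]=(0,0,255)
    for k in range(0,h,10):
        cv2.putText(im,str(v0+k),(0,k*f+4),0,0.35,(255,0,0),1); im[k*f,::4]=(255,0,0)
    cv2.imwrite(name,im)
E
python3 - <<'E'
from h import *
crop(arm.read_camera("side"),250,190,70,55,11,"pics/s1.png")
crop(arm.read_camera("top"),255,185,60,60,10,"pics/t1.png")
E
```

```text
(no output)
```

View pics/s1.png

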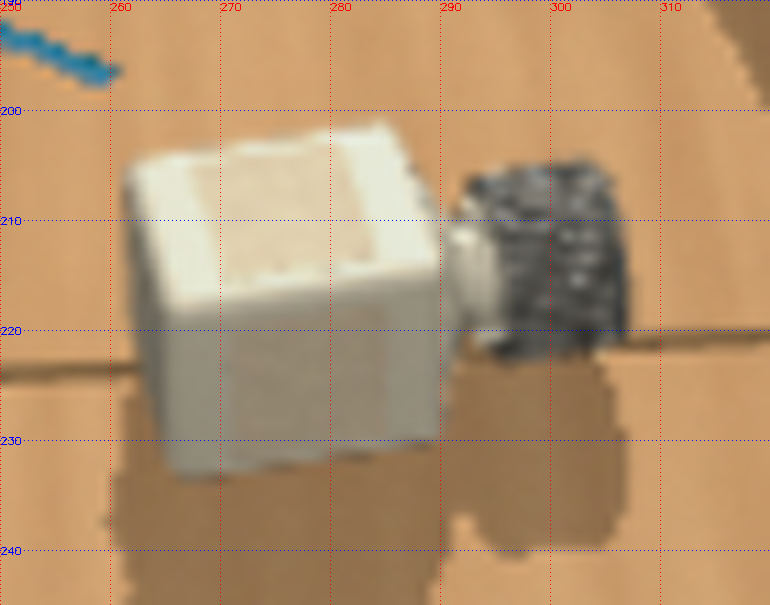

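View pics/t1.png

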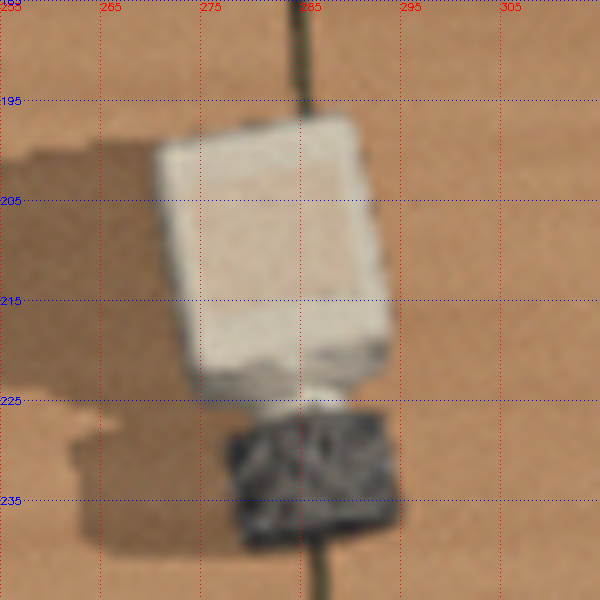

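Run:
```python
from h import *
s=arm.read_camera("side");t=arm.read_camera("top")
S=dict(bm=(262,204.6),cm=(285.3,201.5),cp=(289.8,214.3),bp=(265.3,218.5))
T=dict(bm=(289.7,196.7),bp=(270.8,199.3),cp=(274.8,222.2),cm=(293.7,219.7))
Q={}
for k in S:
    p,e=tri(s,S[k],t,T[k]);Q[k]=p;print(k,p.round(4),round(e,4))
c=sum(Q.values())/4; ax=(Q['cm']+Q['cp']-Q['bm']-Q['bp'])/2; w=(Q['bp']+Q['cp']-Q['bm']-Q['cm'])/2
print(c,ax,np.linalg.norm(ax),np.linalg.norm(w),np.degrees(np.arctan2(ax[1],ax[0])),np.degrees(np.arctan2(w[1],w[0])))
u=ax.copy();u[2]=0;u/=np.linalg.norm(u); cm=c+u*.062; cm[2]=c[2]-.028
print("capmid",cm,proj(s,cm),proj(t,cm))
# cap tri: silhouettes centre
print(tri(s,(299.5,213.3),t,(286,232.3)))
```

```text
bm [ 0.5963 -0.0341  0.0517] 0.0008
cm [ 0.5347 -0.0427  0.0504] 0.0024
cp [0.5284 0.0082 0.0519] 0.0005
bp [0.5906 0.0171 0.0506] 0.0019
[ 0.56249926 -0.01288494  0.05114198] [-6.18784671e-02 -8.76526373e-03 -7.83565070e-05] 0.06249624533240428 0.0514474696184503 -171.93752762288491 96.70972135352817
capmid [ 0.50111208 -0.02158061  0.02314198] [299.34699882 214.33694238] [286.18745621 233.59907257]
(array([ 0.50239905, -0.02068332,  0.02813886]), np.float64(0.003000575764397501))
```

```bash
cat >> h.py <<'E'
from scipy.spatial.transform import Rotation as R
def st():
    o=arm.get_obs(); M=R.from_quat(o["tool_rot"]).as_matrix(); return o,M
def togo(tcp,jawdeg):
    """jawdeg: heading of the jaw axis in world; prints yaw (about tool y) and shift in current tool axes"""
    o,M=st(); h=np.degrees(np.arctan2(M[1,2],M[0,2])); d=(jawdeg-h+90)%180-90
    print("t",o["time"],"pos",np.round(o["position"],4),"tooly",M[:,1].round(3),"jaw heading",h.round(2),"width",o["gripper_width"],"F",np.round(o["force"],1),"M",np.round(o["moment"],2),"j",np.round(o["joints"],2))
    print("yaw needed",-d,"shift now mm",(M.T@(np.asarray(tcp)-o["position"])*1000).round(1))
    a=np.radians(jawdeg)
E
python3 - <<'E'
from h import *
togo([.4985,-.0215,.15],97.5)
E
```

```text
t 0.3 pos [0.1908 0.6472 0.2308] tooly [-0.    -0.001 -1.   ] jaw heading 73.57 width 0.08576198382211407 F [-0.2  0.9 -0.1] M [-0.01 -0.02  0.01] j [ 1.13  0.29  1.58  0.    1.28 -0.15]
yaw needed -23.93267639327391 shift now mm [ 484.3   81.2 -554.3]
```

Emit:
move_arm(
  targets="26 0 -30 0 0;26 0 -30 0 0;26 0 -30 0 0;26 0 -30 0 0;26 0 -30 0 0",
)

```text
time: 0.72
position: [0.2734, 0.4651, 0.2312]
tool_rot: [0.7, -0.101, 0.101, -0.7]
force: [0.9, 0.4, 0.1]
gripper_width: 0.0855
```

Emit:
move_arm(
  targets="26 0 -30 0 0;26 0 -30 0 0;26 0 -30 0 0;26 0 -30 0 0;26 0 -30 0 0",
)

```text
time: 1.13
position: [0.3557, 0.2844, 0.2316]
tool_rot: [-0.7, 0.101, -0.101, 0.7]
force: [0.7, -1.0, 0.7]
gripper_width: 0.0855
```

Emit:
move_arm(
  targets="26 0 -30 0 0;26 0 -30 0 0;26 0 -30 0 0;26 0 -30 0 0;26 0 -30 0 0",
)

```text
time: 1.55
position: [0.4381, 0.1036, 0.2317]
tool_rot: [-0.7, 0.101, -0.101, 0.7]
force: [0.5, 0.7, 0.5]
gripper_width: 0.0851
```

Emit:
move_arm(
  targets="0 0 0 -6 0;0 0 0 -6 0;0 0 0 -6 0;0 0 0 -6 0;0 0 0 0 0",
)

```text
time: 1.97
position: [0.4377, 0.1052, 0.2314]
tool_rot: [0.706, 0.047, -0.047, -0.706]
force: [0.2, 0.0, -0.6]
gripper_width: 0.0856
```

Run:
```python
from h import *
togo([.4985,-.0215,.15],97.5)
```

```text
t 1.9667 pos [0.4377 0.1052 0.2314] tooly [ 0. -0. -1.] jaw heading 97.64 width 0.08563377536425894 F [ 0.2  0.  -0.6] M [-0.02 -0.03 -0.02] j [ 0.01 -0.23  2.11 -0.    1.27 -1.69]
yaw needed 0.13513665379916517 shift now mm [  43.4   81.4 -133.7]
```

Emit:
move_arm(
  targets="14 0 -33 0 0;14 0 -33 0 0;13 0 -33 0 0;0 20 -35 0 0;0 40 0 0 0",
)

```text
time: 2.38
position: [0.5016, -0.0277, 0.1769]
tool_rot: [0.708, 0.049, -0.039, -0.703]
force: [0.8, 0.2, 0.3]
gripper_width: 0.0857
```

Run:
```python
from h import *
togo([.4965,-.0222,.009],97.5)
crop(arm.read_camera("side"),240,130,100,110,5,"pics/s2.png")
crop(arm.read_camera("top"),235,175,100,100,6,"pics/t2.png")
togo([.4965,-.0222,.009],97.5)
```

```text
t 2.3833 pos [ 0.5016 -0.0277  0.1769] tooly [ 0.014 -0.006 -1.   ] jaw heading 97.16 width 0.08567522665917025 F [0.8 0.2 0.3] M [-0.06 -0.03 -0.  ] j [-0.26 -0.05  2.05 -0.    1.13 -1.95]
yaw needed -0.34205112973214113 shift now mm [ -6.6 167.8   7.4]
t 2.4833 pos [ 0.4919 -0.0221  0.1652] tooly [-0.013  0.003 -1.   ] jaw heading 97.27 width 0.08546974945986975 F [-0.8  0.9 -1. ] M [ 0.01  0.03 -0.03] j [-0.25 -0.05  2.07  0.    1.13 -1.95]
yaw needed -0.2312669446417317 shift now mm [  6.5 156.1  -1.4]
```

View pics/s2.png

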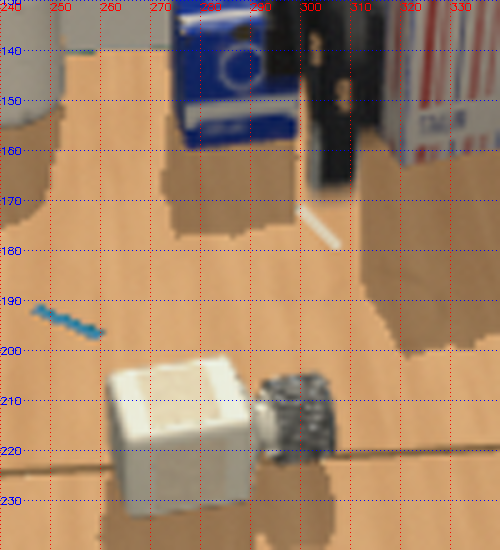

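View pics/t2.png

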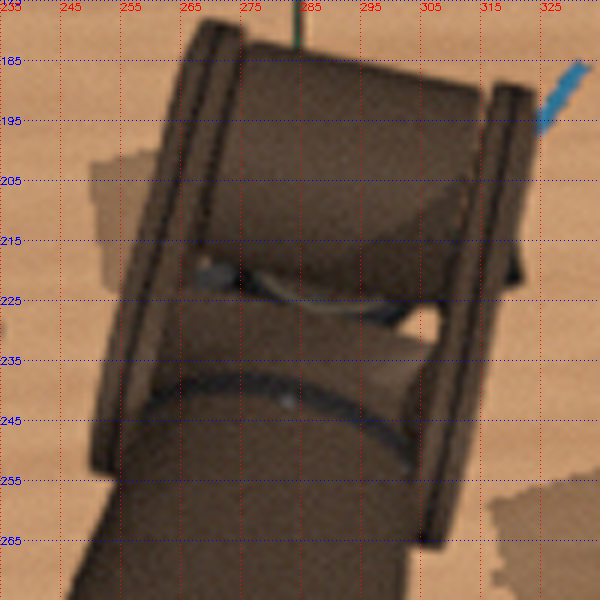

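The bottle has not moved: cap at (299,213) in the side view. The gripper is about 16 cm up and covers it in the top view. I'll go down to the cap.

Emit:
move_arm(
  targets="0 35 0 0 0;0 35 0 0 0;0 30 0 0 0;0 0 0 0 0;0 0 0 0 0",
)

```text
time: 2.9
position: [0.4953, -0.021, 0.0713]
tool_rot: [-0.705, -0.046, 0.048, 0.706]
force: [-0.3, 0.5, -0.0]
gripper_width: 0.0855
```

Run:
```python
from h import *
togo([.4965,-.0222,.009],97.5)
```

```text
t 2.9 pos [ 0.4953 -0.021   0.0713] tooly [-0.003  0.001 -1.   ] jaw heading 97.58 width 0.08548253327390662 F [-0.3  0.5 -0. ] M [-0.03  0.01 -0.  ] j [-0.25  0.09  2.12  0.    0.93 -1.95]
yaw needed 0.07614516926825843 shift now mm [ 1.2 62.3 -1.4]
```

Emit:
move_arm(
  targets="1 22 -1 0 0;0 22 0 0 0;0 17 0 0 0;0 0 0 0 0;0 0 0 0 0.3",
)

```text
time: 3.32
position: [0.4987, -0.0228, 0.0126]
tool_rot: [0.706, 0.048, -0.046, -0.705]
force: [-0.2, 0.4, 0.5]
gripper_width: 0.0755
```

Emit:
move_arm(
  targets="0 0 0 0 0.4;0 0 0 0 0.44;0 0 0 0 0.46;0 0 0 0 0.46;0 0 0 0 0.46",
)

```text
time: 3.73
position: [0.4976, -0.0229, 0.0111]
tool_rot: [0.706, 0.047, -0.046, -0.705]
force: [-0.7, -0.0, 0.3]
gripper_width: 0.0461
```

Run:
```python
from h import *
togo([.4965,-.0222,.009],97.5)
crop(arm.read_camera("side"),250,150,80,85,7,"pics/s3.png")
```

```text
t 3.7333 pos [ 0.4976 -0.0229  0.0111] tooly [ 0.001 -0.    -1.   ] jaw heading 97.57 width 0.04613487314503607 F [-0.7 -0.   0.3] M [-0.03  0.05  0.01] j [-0.25  0.21  2.13 -0.    0.8  -1.95]
yaw needed 0.07096001957445708 shift now mm [-1.   2.   0.9]
```

View pics/s3.png

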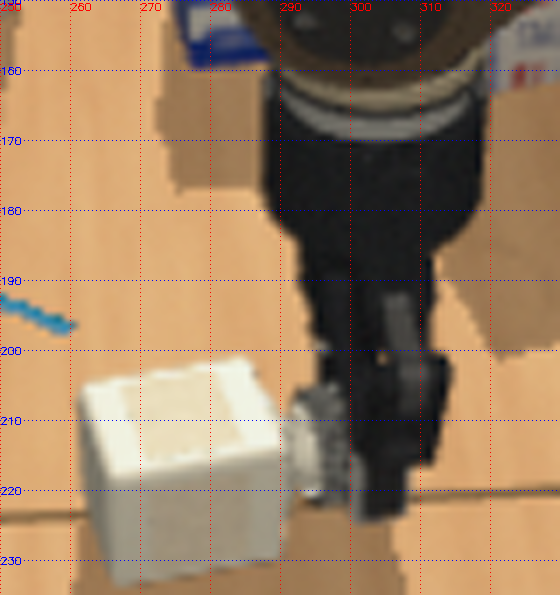

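The fingers straddle the outer half of the cap (column 300 to 308). I'll try a light grip first, so the bottle can swing in the pads.

Emit:
move_arm(
  targets="0 0 0 0 0.5;0 0 0 0 0.5;0 0 0 0 0.5;0 -10 0 0 0.5;0 -10 0 0 0.5",
)

```text
time: 4.2
position: [0.4954, -0.0224, 0.0295]
tool_rot: [-0.705, -0.045, 0.048, 0.706]
force: [-0.3, 0.4, -2.7]
gripper_width: 0.0432
```

Emit:
move_arm(
  targets="0 -5 0 0 0.5;0 0 0 0 0.5;0 0 0 0 0.5",
)

```text
time: 4.45
position: [0.4972, -0.0228, 0.0357]
tool_rot: [0.706, 0.047, -0.046, -0.705]
force: [-1.0, -0.0, -3.4]
gripper_width: 0.0435
```

Run:
```python
from h import *
togo([.4965,-.0222,.009],97.5)
crop(arm.read_camera("side"),250,150,80,85,7,"pics/s4.png")
```

```text
t 4.45 pos [ 0.4972 -0.0228  0.0357] tooly [ 0.001 -0.    -1.   ] jaw heading 97.57 width 0.043500491055475786 F [-1.  -0.  -3.4] M [-0.06  0.19 -0.  ] j [-0.25  0.16  2.13 -0.    0.85 -1.95]
yaw needed 0.07046146601089731 shift now mm [-0.6 26.7  0.7]
```

View pics/s4.png

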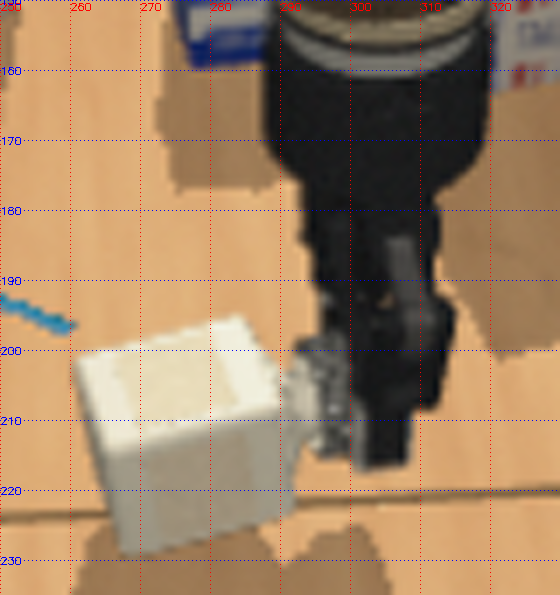

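It lifted at 3.4 N, the whole weight, and is already sagging base-down. I'll raise it more and loosen slightly so it swings.

Emit:
move_arm(
  targets="0 -15 0 0 0.5;0 -15 0 0 0.5;0 -15 0 0 0.5;0 -15 0 0 0.5;0 -10 0 0 0.5",
)

```text
time: 4.92
position: [0.4972, -0.0228, 0.1061]
tool_rot: [0.706, 0.047, -0.046, -0.706]
force: [0.2, 0.8, -2.4]
gripper_width: 0.0435
```

Emit:
move_arm(
  targets="0 0 0 0 0.5;0 0 0 0 0.497;0 0 0 0 0.497;0 0 0 0 0.497",
)

```text
time: 5.25
position: [0.4961, -0.0226, 0.1039]
tool_rot: [-0.705, -0.046, 0.048, 0.706]
force: [-0.8, -0.0, -4.3]
gripper_width: 0.0431
```

Run:
```python
from h import *
togo([.4965,-.0222,.009],97.5)
crop(arm.read_camera("side"),250,130,80,85,7,"pics/s5.png")
```

```text
t 5.25 pos [ 0.4961 -0.0226  0.1039] tooly [-0.003  0.001 -1.   ] jaw heading 97.57 width 0.043120285796238694 F [-0.8 -0.  -4.3] M [-0.01  0.16  0.01] j [-0.25  0.04  2.11 -0.    1.   -1.95]
yaw needed 0.06782361926970282 shift now mm [ 0.7 94.9  0.2]
```

View pics/s5.png

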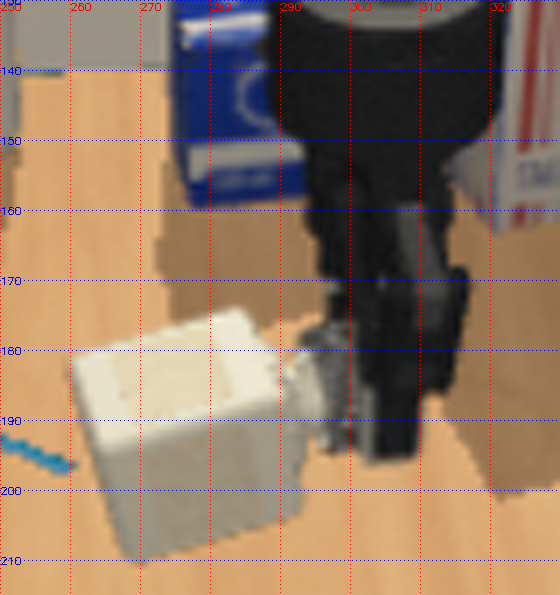

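Emit:
move_arm(
  targets="0 0 0 0 0.494;0 0 0 0 0.494;0 0 0 0 0.494",
)

```text
time: 5.55
position: [0.4969, -0.0228, 0.105]
tool_rot: [-0.705, -0.046, 0.047, 0.706]
force: [-0.5, -0.8, -3.1]
gripper_width: 0.0431
```

Run:
```python
from h import *
togo([.4965,-.0222,.009],97.5)
crop(arm.read_camera("side"),250,130,80,85,7,"pics/s6.png")
```

```text
t 5.55 pos [ 0.4969 -0.0228  0.105 ] tooly [-0.001  0.    -1.   ] jaw heading 97.57 width 0.04309166587890784 F [-0.5 -0.8 -3.1] M [-0.06  0.14 -0.01] j [-0.25  0.04  2.11 -0.    1.   -1.95]
yaw needed 0.06790206863664139 shift now mm [-0.3 96.   0.6]
```

View pics/s6.png

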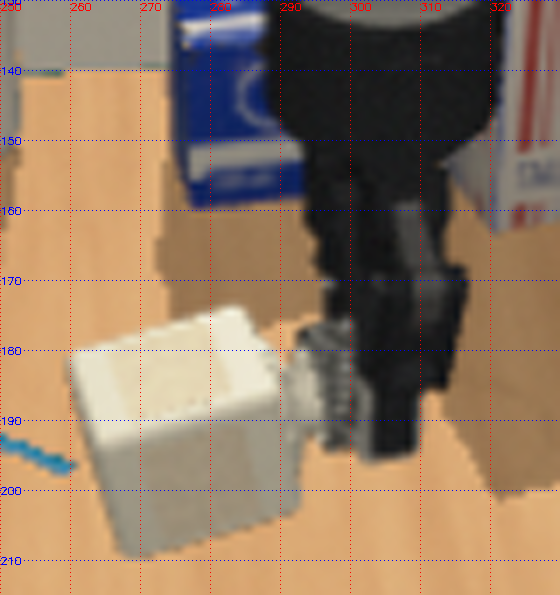

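Emit:
move_arm(
  targets="0 0 0 0 0.491;0 0 0 0 0.491;0 0 0 0 0.491",
)

```text
time: 5.85
position: [0.4971, -0.0228, 0.1054]
tool_rot: [0.706, 0.047, -0.047, -0.706]
force: [-0.1, 0.0, -2.7]
gripper_width: 0.0435
```

Run:
```python
from h import *
togo([.4965,-.0222,.009],97.5)
crop(arm.read_camera("side"),250,130,80,85,7,"pics/s7.png")
```

```text
t 5.85 pos [ 0.4971 -0.0228  0.1054] tooly [ 0. -0. -1.] jaw heading 97.57 width 0.04353443085922883 F [-0.1  0.  -2.7] M [-0.03  0.18  0.04] j [-0.25  0.04  2.1  -0.    1.   -1.95]
yaw needed 0.06867597420496452 shift now mm [-0.5 96.4  0.7]
```

View pics/s7.png

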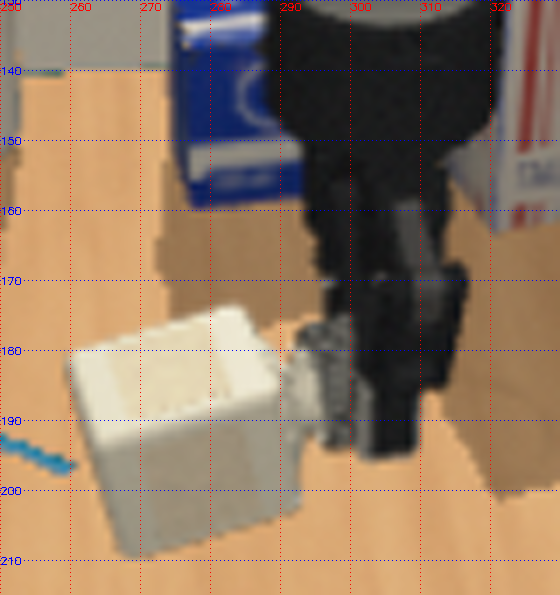

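Emit:
move_arm(
  targets="0 0 0 0 0.489;0 0 0 0 0.489;0 0 0 0 0.489",
)

```text
time: 6.15
position: [0.4971, -0.0228, 0.1054]
tool_rot: [0.706, 0.047, -0.047, -0.706]
force: [0.0, -0.0, -3.3]
gripper_width: 0.0437
```

Emit:
move_arm(
  targets="0 0 0 0 0.487;0 0 0 0 0.487;0 0 0 0 0.487",
)

```text
time: 6.4
position: [0.4969, -0.0228, 0.1052]
tool_rot: [-0.706, -0.047, 0.047, 0.706]
force: [-0.6, 0.8, -3.4]
gripper_width: 0.0442
```

Run:
```python
from h import *
togo([.4965,-.0222,.009],97.5)
crop(arm.read_camera("side"),250,130,80,85,7,"pics/s8.png")
```

```text
t 6.4 pos [ 0.4969 -0.0228  0.1052] tooly [-0.  0. -1.] jaw heading 97.57 width 0.044154289796777706 F [-0.6  0.8 -3.4] M [-0.02  0.16  0.02] j [-0.25  0.04  2.11 -0.    1.   -1.95]
yaw needed 0.06960920980885987 shift now mm [-0.3 96.2  0.7]
```

View pics/s8.png

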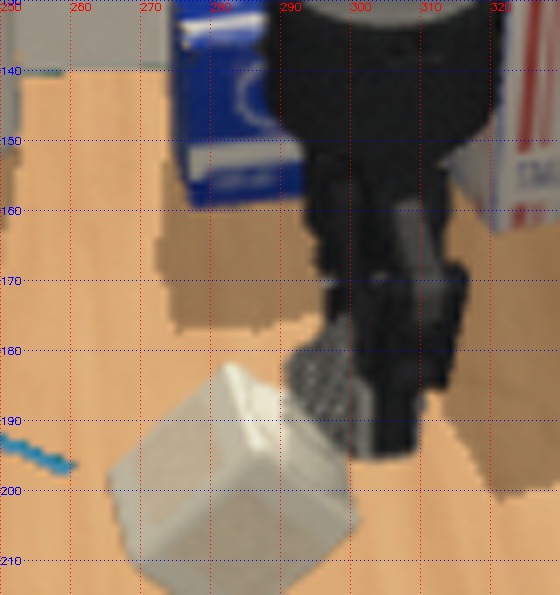

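It is swinging in the pads as wanted. I'll let it settle.

Emit:
move_arm(
  targets="0 0 0 0 0.487;0 0 0 0 0.487;0 0 0 0 0.487;0 0 0 0 0.487",
)

```text
time: 6.78
position: [0.4971, -0.0228, 0.1054]
tool_rot: [-0.706, -0.047, 0.047, 0.706]
force: [-0.1, -0.5, -2.4]
gripper_width: 0.044
```

Run:
```python
from h import *
togo([.4965,-.0222,.009],97.5)
crop(arm.read_camera("side"),250,130,80,100,6,"pics/s9.png")
```

```text
t 6.7833 pos [ 0.4971 -0.0228  0.1054] tooly [ 0.  0. -1.] jaw heading 97.57 width 0.04400514166402498 F [-0.1 -0.5 -2.4] M [-0.01  0.09  0.04] j [-0.25  0.04  2.1   0.    1.   -1.95]
yaw needed 0.06777036638514744 shift now mm [-0.6 96.4  0.7]
```

View pics/s9.png

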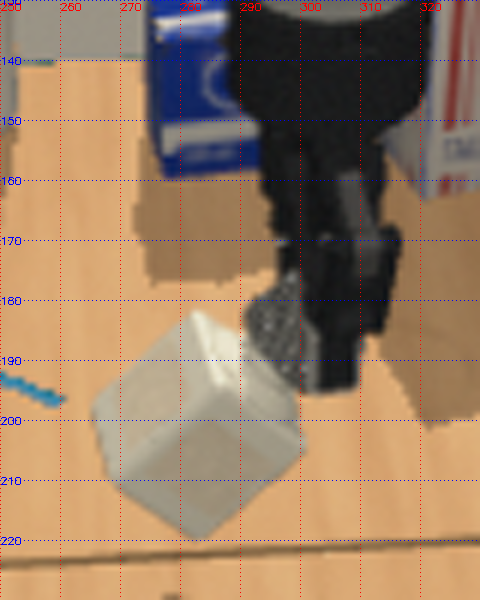

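Emit:
move_arm(
  targets="0 0 0 0 0.486;0 0 0 0 0.486;0 0 0 0 0.486;0 0 0 0 0.486",
)

```text
time: 7.17
position: [0.4971, -0.0228, 0.1053]
tool_rot: [0.706, 0.047, -0.047, -0.706]
force: [0.5, -0.2, -2.4]
gripper_width: 0.0437
```

Run:
```python
from h import *
togo([.4965,-.0222,.009],97.5)
crop(arm.read_camera("side"),250,130,80,100,6,"pics/s10.png")
```

```text
t 7.1667 pos [ 0.4971 -0.0228  0.1053] tooly [ 0. -0. -1.] jaw heading 97.57 width 0.043705385240988055 F [ 0.5 -0.2 -2.4] M [-0.04  0.1   0.01] j [-0.25  0.04  2.1   0.    1.   -1.95]
yaw needed 0.06721436292147587 shift now mm [-0.5 96.3  0.7]
```

View pics/s10.png

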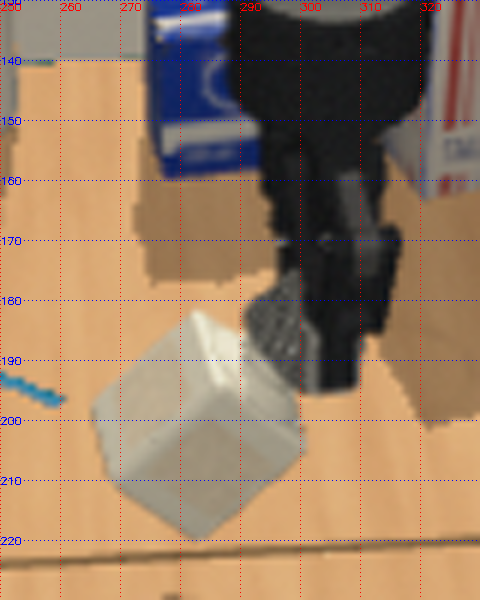

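Emit:
move_arm(
  targets="0 0 0 0 0.485;0 0 0 0 0.485;0 0 0 0 0.485",
)

```text
time: 7.47
position: [0.4971, -0.0228, 0.1053]
tool_rot: [0.706, 0.047, -0.047, -0.706]
force: [-0.4, -0.7, -2.4]
gripper_width: 0.0442
```

Emit:
move_arm(
  targets="0 0 0 0 0.484;0 0 0 0 0.484;0 0 0 0 0.484",
)

```text
time: 7.72
position: [0.4971, -0.0228, 0.1053]
tool_rot: [-0.706, -0.047, 0.047, 0.706]
force: [0.2, -0.1, -3.8]
gripper_width: 0.0442
```

Run:
```python
from h import *
togo([.4965,-.0222,.009],97.5)
crop(arm.read_camera("side"),250,130,80,100,6,"pics/s11.png")
```

```text
t 7.7167 pos [ 0.4971 -0.0228  0.1053] tooly [-0.  0. -1.] jaw heading 97.57 width 0.044198748607542145 F [ 0.2 -0.1 -3.8] M [-0.01  0.15  0.02] j [-0.25  0.04  2.1  -0.    1.   -1.95]
yaw needed 0.06529679379369213 shift now mm [-0.5 96.3  0.7]
```

View pics/s11.png

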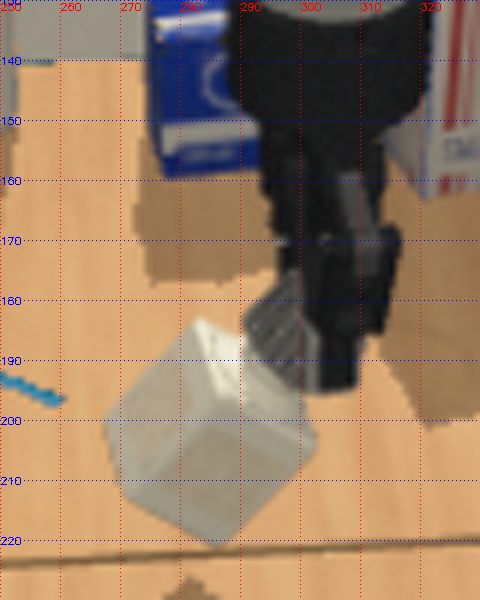

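Rotating gradually; I'll keep easing the grip in small steps.

Emit:
move_arm(
  targets="0 0 0 0 0.483;0 0 0 0 0.483;0 0 0 0 0.483",
)

```text
time: 8.02
position: [0.4971, -0.0228, 0.1054]
tool_rot: [0.706, 0.047, -0.047, -0.706]
force: [0.7, 0.6, -3.3]
gripper_width: 0.0442
```

Run:
```python
from h import *
togo([.4965,-.0222,.009],97.5)
crop(arm.read_camera("side"),250,130,80,100,6,"pics/s12.png")
```

```text
t 8.0167 pos [ 0.4971 -0.0228  0.1054] tooly [ 0. -0. -1.] jaw heading 97.57 width 0.04417133123210797 F [ 0.7  0.6 -3.3] M [-0.02  0.06 -0.  ] j [-0.25  0.04  2.1  -0.    1.   -1.95]
yaw needed 0.06730551776107063 shift now mm [-0.5 96.4  0.7]
```

View pics/s12.png

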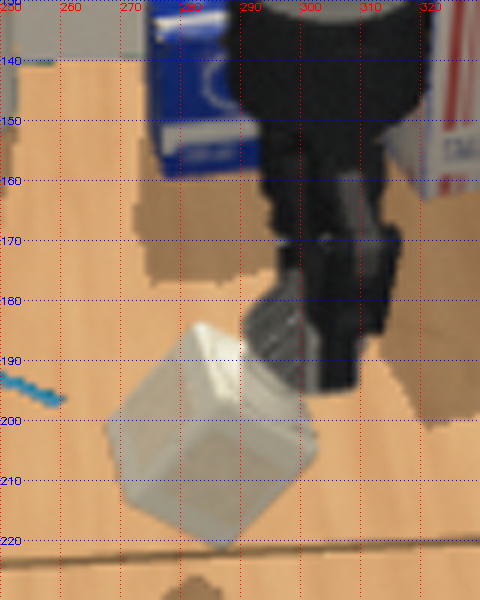

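Emit:
move_arm(
  targets="0 0 0 0 0.482;0 0 0 0 0.482;0 0 0 0 0.481;0 0 0 0 0.481",
)

```text
time: 8.4
position: [0.4971, -0.0228, 0.1053]
tool_rot: [0.706, 0.047, -0.047, -0.706]
force: [0.4, -0.4, -2.8]
gripper_width: 0.0448
```

Run:
```python
from h import *
togo([.4965,-.0222,.009],97.5)
crop(arm.read_camera("side"),250,130,80,100,6,"pics/s13.png")
```

```text
t 8.4 pos [ 0.4971 -0.0228  0.1053] tooly [-0. -0. -1.] jaw heading 97.57 width 0.04475705365993709 F [ 0.4 -0.4 -2.8] M [ 0.    0.12 -0.  ] j [-0.25  0.04  2.1  -0.    1.   -1.95]
yaw needed 0.07119978178369024 shift now mm [-0.5 96.3  0.7]
```

View pics/s13.png

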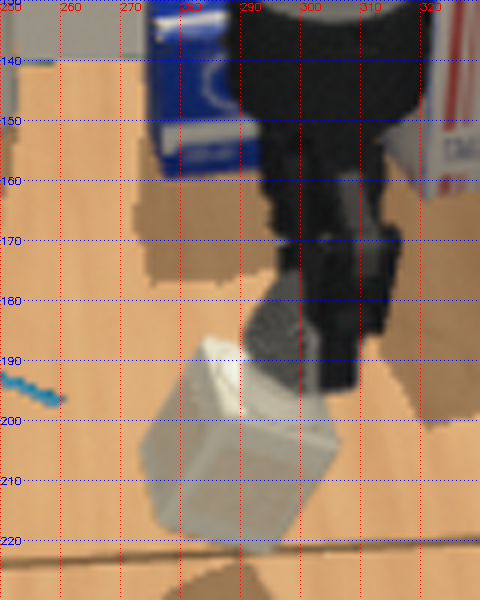

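Emit:
move_arm(
  targets="0 0 0 0 0.48;0 0 0 0 0.48;0 0 0 0 0.48",
)

```text
time: 8.7
position: [0.4971, -0.0228, 0.1053]
tool_rot: [0.706, 0.047, -0.047, -0.706]
force: [-0.1, 0.3, -2.8]
gripper_width: 0.0443
```

Run:
```python
from h import *
togo([.4965,-.0222,.009],97.5)
crop(arm.read_camera("side"),250,130,80,100,6,"pics/s14.png")
```

```text
t 8.7 pos [ 0.4971 -0.0228  0.1053] tooly [ 0. -0. -1.] jaw heading 97.57 width 0.04433113161961556 F [-0.1  0.3 -2.8] M [ 0.01  0.04 -0.02] j [-0.25  0.04  2.1   0.    1.   -1.95]
yaw needed 0.06618227757668649 shift now mm [-0.5 96.3  0.7]
```

View pics/s14.png

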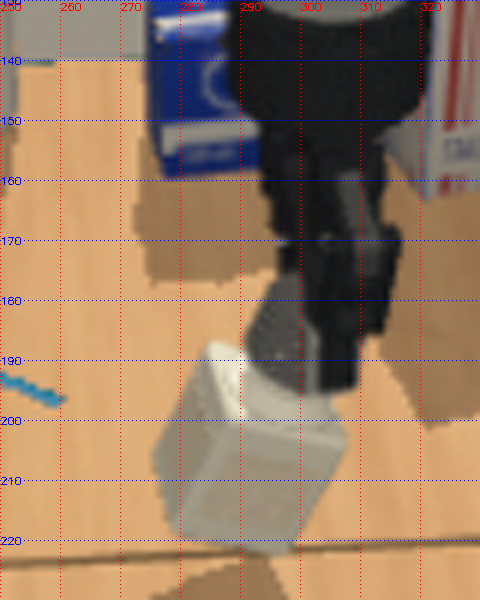

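Emit:
move_arm(
  targets="0 0 0 0 0.479;0 0 0 0 0.479;0 0 0 0 0.478;0 0 0 0 0.478",
)

```text
time: 9.08
position: [0.4971, -0.0228, 0.1053]
tool_rot: [0.706, 0.047, -0.047, -0.706]
force: [-0.2, 0.2, -3.2]
gripper_width: 0.0447
```

Run:
```python
from h import *
togo([.4965,-.0222,.009],97.5)
crop(arm.read_camera("side"),250,130,80,100,6,"pics/s15.png")
```

```text
t 9.0833 pos [ 0.4971 -0.0228  0.1053] tooly [ 0. -0. -1.] jaw heading 97.57 width 0.04474092911007377 F [-0.2  0.2 -3.2] M [-0.06  0.07  0.02] j [-0.25  0.04  2.1  -0.    1.   -1.95]
yaw needed 0.06961507692582813 shift now mm [-0.6 96.3  0.7]
```

View pics/s15.png

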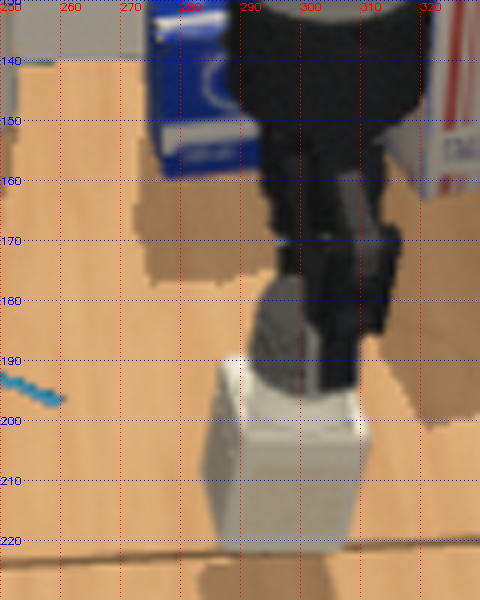

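The bottle now hangs within about 10° of upright. I'll lower it until the base touches.

Emit:
move_arm(
  targets="0 5 0 0 0.48;0 5 0 0 0.48;0 4 0 0 0.48;0 0 0 0 0.48;0 0 0 0 0.48",
)

```text
time: 9.55
position: [0.4966, -0.0227, 0.0906]
tool_rot: [-0.705, -0.046, 0.047, 0.706]
force: [0.0, 0.9, -3.2]
gripper_width: 0.0445
```

Emit:
move_arm(
  targets="0 3 0 0 0.48;0 0 0 0 0.48",
)

```text
time: 9.72
position: [0.497, -0.0228, 0.088]
tool_rot: [-0.706, -0.047, 0.047, 0.706]
force: [-0.6, 0.9, -3.4]
gripper_width: 0.0444
```

Run:
```python
from h import *
togo([.4965,-.0222,.009],97.5)
crop(arm.read_camera("side"),250,130,80,100,6,"pics/s16.png")
```

```text
t 9.7167 pos [ 0.497  -0.0228  0.088 ] tooly [-0.  0. -1.] jaw heading 97.57 width 0.04439672157089274 F [-0.6  0.9 -3.4] M [0.01 0.07 0.03] j [-0.25  0.07  2.11  0.    0.96 -1.95]
yaw needed 0.06527684091992114 shift now mm [-0.4 79.   0.6]
```

View pics/s16.png

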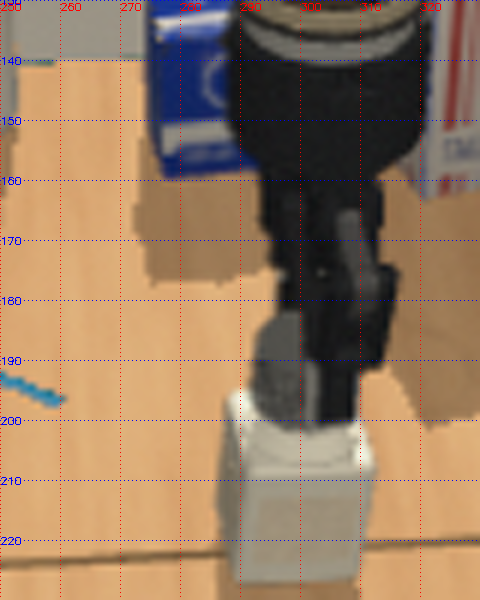

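Emit:
move_arm(
  targets="0 3 0 0 0.48;0 0 0 0 0.48",
)

```text
time: 9.93
position: [0.4988, -0.0229, 0.0867]
tool_rot: [0.706, 0.048, -0.045, -0.705]
force: [0.3, 1.4, 4.5]
gripper_width: 0.0446
```

Emit:
move_arm(
  targets="0 3 0 0 0.48;0 0 0 0 0.48",
)

```text
time: 10.1
position: [0.4989, -0.0231, 0.0838]
tool_rot: [0.706, 0.048, -0.045, -0.705]
force: [1.4, 1.1, 5.9]
gripper_width: 0.0446
```

Emit:
move_arm(
  targets="0 3 0 0 0.48;0 0 0 0 0.48",
)

```text
time: 10.27
position: [0.499, -0.0231, 0.0809]
tool_rot: [0.706, 0.048, -0.045, -0.705]
force: [1.4, 1.3, 7.1]
gripper_width: 0.0446
```

Run:
```python
from h import *
togo([.4965,-.0222,.009],97.5)
crop(arm.read_camera("side"),250,130,80,100,6,"pics/s17.png")
crop(arm.read_camera("top"),235,175,100,100,6,"pics/t17.png")
```

```text
t 10.2667 pos [ 0.499  -0.0231  0.0809] tooly [ 0.005 -0.001 -1.   ] jaw heading 97.56 width 0.04464041847811281 F [1.4 1.3 7.1] M [ 0.25 -0.36 -0.  ] j [-0.25  0.08  2.11  0.    0.94 -1.95]
yaw needed 0.056137926863456755 shift now mm [-2.7 71.9  1.3]
```

View pics/s17.png

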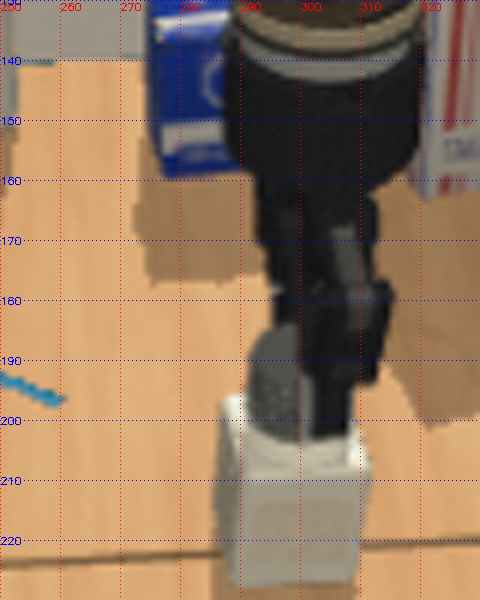

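The bottle stands with its base flat at row 227. I'll ease up and open.

Emit:
move_arm(
  targets="0 -4 0 0 0.48;0 0 0 0 0.47;0 0 0 0 0.44;0 0 0 0 0.3;0 0 0 0 0",
)

```text
time: 10.78
position: [0.4961, -0.0227, 0.0824]
tool_rot: [-0.705, -0.046, 0.047, 0.706]
force: [-0.7, -0.3, -0.8]
gripper_width: 0.0703
```

Emit:
move_arm(
  targets="0 0 0 0 0;0 0 0 0 0;0 -30 0 0 0;0 -40 0 0 0;0 -30 0 0 0",
)

```text
time: 11.2
position: [0.497, -0.0228, 0.1849]
tool_rot: [-0.706, -0.047, 0.047, 0.706]
force: [1.5, -0.4, 0.6]
gripper_width: 0.0851
```

Emit:
move_arm(
  targets="-40 0 0 7 0;-40 0 0 7 0;0 0 0 7 0;0 0 0 7 0;0 0 0 7 0",
)

```text
time: 11.62
position: [0.4165, -0.0284, 0.1832]
tool_rot: [0.686, -0.17, 0.17, -0.686]
force: [0.7, -0.6, 0.8]
gripper_width: 0.0854
```

Run:
```python
from h import *
togo([.4965,-.0222,.15],97.5)
crop(arm.read_camera("side"),250,160,80,80,7,"pics/s18.png")
crop(arm.read_camera("top"),235,195,80,80,7,"pics/t18.png")
```

```text
t 11.6167 pos [ 0.4165 -0.0284  0.1832] tooly [ 0. -0. -1.] jaw heading 62.2 width 0.08540464479520876 F [ 0.7 -0.6  0.8] M [ 0.01  0.03 -0.  ] j [-0.31 -0.27  2.23 -0.    1.18 -1.4 ]
yaw needed -35.303018918597346 shift now mm [67.9 33.2 42.8]
```

View pics/s18.png

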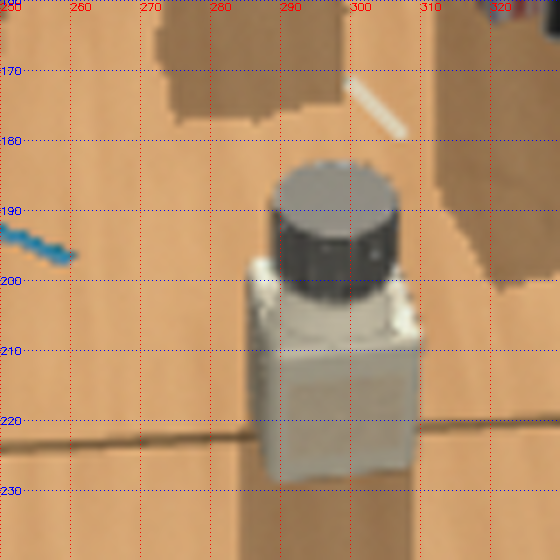

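View pics/t18.png

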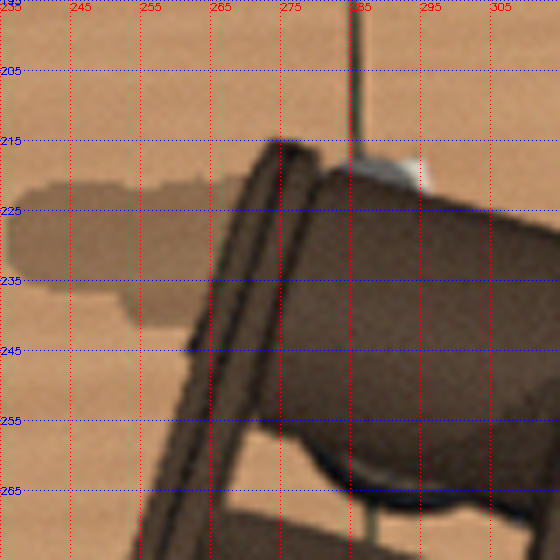

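Side view: the bottle stands free and upright, cap top at about (298,189), base at row 228. The wrist still hides it from above, so I'll move aside.

Emit:
move_arm(
  targets="-20 0 38 0 0;-20 0 38 0 0;-20 0 38 0 0;0 0 0 7 0;0 0 0 7 0",
)

```text
time: 12.13
position: [0.4163, 0.099, 0.1831]
tool_rot: [0.662, -0.249, 0.249, -0.662]
force: [0.3, -0.2, 0.5]
gripper_width: 0.0851
```

Emit:
move_arm(
  targets="0 0 0 7 0;0 0 0 7 0;0 0 0 7 0;0 0 0 7 0;0 0 0 0 0",
)

```text
time: 12.55
position: [0.4167, 0.0966, 0.1831]
tool_rot: [0.582, -0.403, 0.402, -0.581]
force: [0.6, 0.2, -0.7]
gripper_width: 0.0854
```

Run:
```python
from h import *
togo([.4965,-.0222,.15],20)
crop(arm.read_camera("side"),265,165,60,75,8,"pics/s19.png")
crop(arm.read_camera("top"),255,200,60,60,10,"pics/t19.png")
```

```text
t 12.55 pos [0.4167 0.0966 0.1831] tooly [-0.001 -0.    -1.   ] jaw heading 20.64 width 0.08543985030139002 F [ 0.6  0.2 -0.7] M [-0.01 -0.01  0.  ] j [-0.01 -0.24  2.2  -0.    1.18 -0.37]
yaw needed 0.6382918384317122 shift now mm [139.3  33.   32.8]
```

View pics/s19.png

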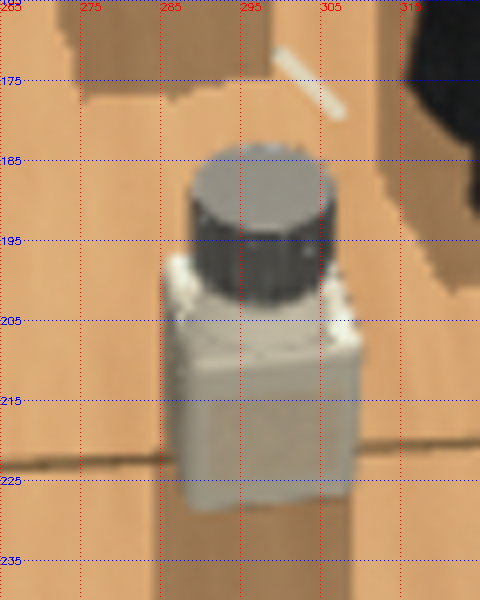

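View pics/t19.png

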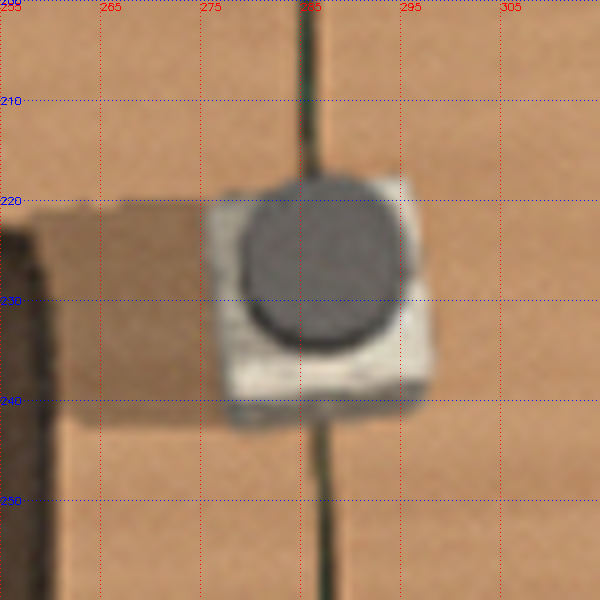

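Run:
```python
from h import *
s=arm.read_camera("side");t=arm.read_camera("top")
print(tri(s,(297.7,188.4),t,(287.4,225.7)))
for z in(.107,.11): print(plane(s,297.7,188.4,z),plane(t,287.4,225.7,z))
print("R",np.linalg.norm(plane(t,279.2,226,.11)-plane(t,296,225.5,.11)))
# base corners front side
print(plane(s,289.5,228.7,0),plane(s,308.5,226.8,0))
togo([.4965,-.0222,.15],20)
```

```text
(array([ 0.50735563, -0.0234157 ,  0.10731521]), np.float64(0.00048104489484719073))
[ 0.50708635 -0.02369591  0.107     ] [ 0.50764864 -0.02348652  0.107     ]
[ 0.50753425 -0.01993508  0.11      ] [ 0.50710887 -0.023407    0.11      ]
R 0.04272551715846689
[ 5.28679689e-01  5.71444205e-03 -1.11022302e-16] [0.47932031 0.00234153 0.        ]
t 12.75 pos [0.4168 0.0965 0.1832] tooly [-0. -0. -1.] jaw heading 20.76 width 0.08557275790243787 F [-0.6 -0.1 -0.4] M [0.   0.01 0.01] j [-0.01 -0.24  2.2  -0.    1.18 -0.37]
yaw needed 0.7637490916908263 shift now mm [139.3  33.2  32.5]
```

Run:
```python
from h import *
togo([.5073,-.0233,.15],20)
```

```text
t 12.75 pos [0.4168 0.0965 0.1832] tooly [-0. -0. -1.] jaw heading 20.76 width 0.08557275790243787 F [-0.6 -0.1 -0.4] M [0.   0.01 0.01] j [-0.01 -0.24  2.2  -0.    1.18 -0.37]
yaw needed 0.7637490916908263 shift now mm [144.1  33.2  42.2]
```

Emit:
move_arm(
  targets="29 0 8 0 0;29 0 8 0 0;29 0 8 0 0;29 0 9 0 0;28 0 9 0 0",
)

```text
time: 13.17
position: [0.5074, -0.0249, 0.1833]
tool_rot: [-0.582, 0.402, -0.402, 0.582]
force: [0.1, 0.8, 0.4]
gripper_width: 0.0854
```

Emit:
move_arm(
  targets="0 25 0 0 0;0 25 0 0 0;0 0 0 0 0;0 0 0 0 0",
)

```text
time: 13.5
position: [0.5054, -0.0233, 0.1318]
tool_rot: [0.582, -0.404, 0.401, -0.581]
force: [-0.1, 0.6, 0.7]
gripper_width: 0.0853
```

Run:
```python
from h import *
togo([.5073,-.0233,.080],20)
```

```text
t 13.5 pos [ 0.5054 -0.0233  0.1318] tooly [-0.004  0.001 -1.   ] jaw heading 20.64 width 0.08525840662862315 F [-0.1  0.6  0.7] M [-0.03  0.   -0.06] j [-0.25  0.02  2.07  0.    1.06 -0.61]
yaw needed 0.643376847620118 shift now mm [ 0.8 51.8  2. ]
```

Emit:
move_arm(
  targets="0 25 0 0 0;0 25 0 0 0;0 2 0 0 0;0 0 0 0 0;0 0 0 0 0",
)

```text
time: 13.92
position: [0.5078, -0.0236, 0.0833]
tool_rot: [-0.581, 0.402, -0.403, 0.582]
force: [0.4, -0.8, 0.5]
gripper_width: 0.0857
```

Run:
```python
from h import *
togo([.5073,-.0233,.080],20)
crop(arm.read_camera("side"),260,140,80,95,6,"pics/s20.png")
togo([.5073,-.0233,.080],20)
```

```text
t 13.9167 pos [ 0.5078 -0.0236  0.0833] tooly [ 0.003 -0.001 -1.   ] jaw heading 20.62 width 0.08569277595530246 F [ 0.4 -0.8  0.5] M [ 0.04 -0.01 -0.03] j [-0.25  0.1   2.09 -0.    0.95 -0.61]
yaw needed 0.6209373908449436 shift now mm [-0.5  3.3 -0.4]
t 13.9667 pos [ 0.5082 -0.0237  0.0837] tooly [ 0.004 -0.001 -1.   ] jaw heading 20.61 width 0.08565954252253295 F [ 0.6 -0.   0.9] M [0.05 0.01 0.04] j [-0.25  0.1   2.09 -0.    0.95 -0.61]
yaw needed 0.6106694860222319 shift now mm [-0.8  3.7 -0.7]
```

View pics/s20.png

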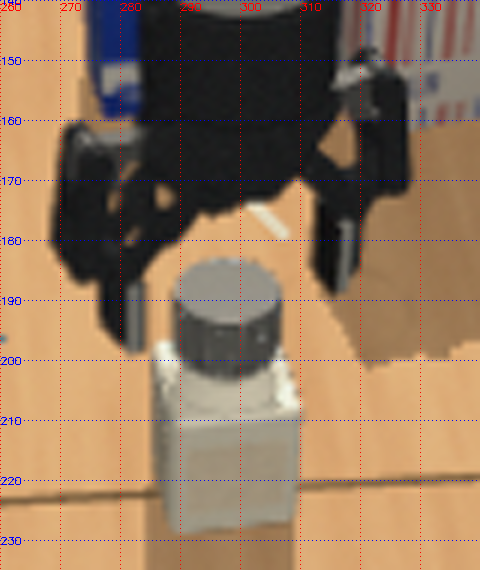

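The open fingers straddle the cap, left tip at (282,198) and right tip at (314,189). Closing.

Emit:
move_arm(
  targets="0 2 0 0 0.2;0 0 0 0 0.4;0 0 0 0 0.44;0 0 0 0 0.46;0 0 0 0 0.46",
)

```text
time: 14.38
position: [0.5076, -0.0236, 0.0801]
tool_rot: [-0.581, 0.402, -0.404, 0.582]
force: [1.2, 0.4, 1.7]
gripper_width: 0.0461
```

Emit:
move_arm(
  targets="0 0 0 0 0.48;0 0 0 0 0.5;0 0 0 0 0.55;0 0 0 0 0.6;0 0 0 0 0.6",
)

```text
time: 14.8
position: [0.5073, -0.0237, 0.0799]
tool_rot: [-0.581, 0.402, -0.403, 0.581]
force: [2.1, 0.4, 3.9]
gripper_width: 0.0427
```

Run:
```python
from h import *
togo([.5073,-.0233,.080],20)
crop(arm.read_camera("side"),260,140,80,95,6,"pics/s21.png")
```

```text
t 14.8 pos [ 0.5073 -0.0237  0.0799] tooly [ 0.002 -0.    -1.   ] jaw heading 20.57 width 0.04266944119218244 F [2.1 0.4 3.9] M [ 0.17 -0.31  0.02] j [-0.25  0.1   2.09  0.    0.94 -0.61]
yaw needed 0.5652244809319598 shift now mm [-0.3 -0.1  0.1]
```

View pics/s21.png

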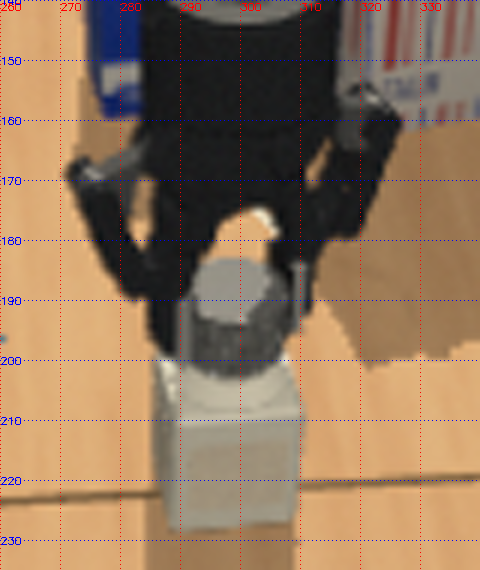

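Gripped at 42.7 mm. Now pressing in small steps while I watch the force.

Emit:
move_arm(
  targets="0 1 0 0 0.6;0 1 0 0 0.6;0 0 0 0 0.6",
)

```text
time: 15.1
position: [0.5072, -0.0237, 0.0776]
tool_rot: [-0.581, 0.402, -0.403, 0.581]
force: [1.8, 1.2, 5.8]
gripper_width: 0.043
```

Emit:
move_arm(
  targets="0 1 0 0 0.6;0 1 0 0 0.6;0 0 0 0 0.6;0 0 0 0 0.6",
)

```text
time: 15.43
position: [0.5076, -0.0237, 0.0761]
tool_rot: [-0.581, 0.402, -0.403, 0.582]
force: [1.5, 1.3, 6.8]
gripper_width: 0.0428
```

Run:
```python
from h import *
togo([.5073,-.0233,.080],20)
crop(arm.read_camera("side"),260,140,80,95,6,"pics/s22.png")
togo([.5073,-.0233,.080],20)
```

```text
t 15.4333 pos [ 0.5076 -0.0237  0.0761] tooly [ 0.002 -0.    -1.   ] jaw heading 20.56 width 0.04280113467962704 F [1.5 1.3 6.8] M [ 0.28 -0.38  0.02] j [-0.25  0.11  2.1   0.    0.94 -0.61]
yaw needed 0.5553631670395589 shift now mm [-0.4 -3.9 -0.2]
t 15.4833 pos [ 0.5076 -0.0236  0.0761] tooly [ 0.002 -0.    -1.   ] jaw heading 20.55 width 0.04271103297781418 F [2.1 1.  6.6] M [ 0.3  -0.39 -0.  ] j [-0.25  0.11  2.1   0.    0.94 -0.61]
yaw needed 0.5545084168617507 shift now mm [-0.4 -3.9 -0.2]
```

View pics/s22.png

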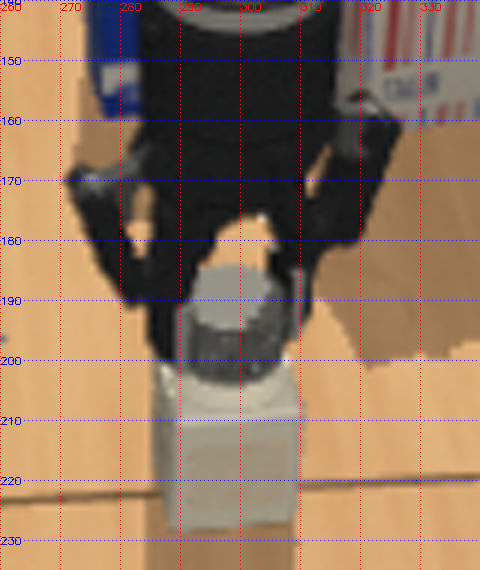

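Pressed about 4 mm at 6.7 N, which matches the spring. Slightly more, then the anticlockwise turn, which is negative yaw.

Emit:
move_arm(
  targets="0 0.7 0 0 0.6;0 0 0 -5 0.6;0 0 0 -5 0.6;0 0 0 -5 0.6;0 0 0 0 0.6",
)

```text
time: 15.9
position: [0.508, -0.0241, 0.0756]
tool_rot: [-0.629, 0.321, -0.324, 0.629]
force: [2.3, -0.2, 5.7]
gripper_width: 0.0429
```

Run:
```python
from h import *
togo([.5073,-.0233,.080],20)
crop(arm.read_camera("side"),260,140,80,95,6,"pics/s23.png")
```

```text
t 15.9 pos [ 0.508  -0.0241  0.0756] tooly [ 0.003 -0.001 -1.   ] jaw heading 35.75 width 0.042859327306166366 F [ 2.3 -0.2  5.7] M [ 0.02 -0.45  0.04] j [-0.25  0.11  2.09 -0.    0.93 -0.87]
yaw needed 15.745888805022219 shift now mm [-1.1 -4.4 -0.1]
```

View pics/s23.png

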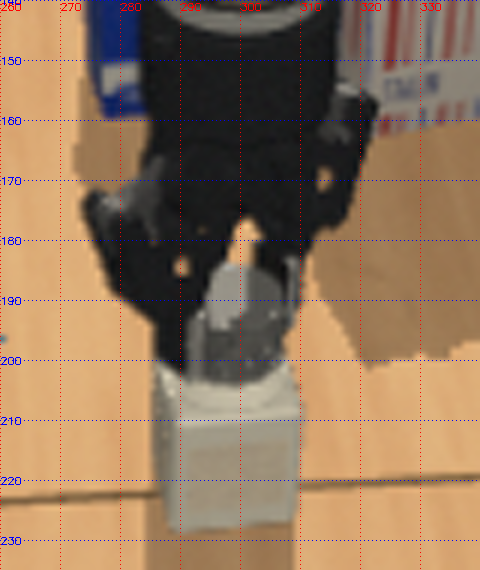

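The body has not turned (corners still at (288,228) and (309,226)) and the moment about the axis is small. Continuing.

Emit:
move_arm(
  targets="0 0 0 -6 0.6;0 0 0 -6 0.6;0 0 0 -6 0.6;0 0 0 -6 0.6;0 0 0 -6 0.6",
)

```text
time: 16.37
position: [0.5085, -0.024, 0.0759]
tool_rot: [-0.691, 0.146, -0.15, 0.692]
force: [3.5, 0.8, 6.7]
gripper_width: 0.0428
```

Emit:
move_arm(
  targets="0 0 0 -6 0.6;0 0 0 -6 0.6;0 0 0 -6 0.6;0 0 0 -6 0.6;0 0 0 -6 0.6",
)

```text
time: 16.78
position: [0.5065, -0.023, 0.0749]
tool_rot: [-0.706, -0.036, 0.036, 0.707]
force: [0.8, 3.6, 6.3]
gripper_width: 0.043
```

Emit:
move_arm(
  targets="0 0 0 -5 0.6;0 0 0 -4 0.6;0 0 0 0 0.6;0 0 0 0 0.6",
)

```text
time: 17.12
position: [0.5064, -0.023, 0.0749]
tool_rot: [-0.701, -0.089, 0.09, 0.702]
force: [0.2, 3.0, 7.0]
gripper_width: 0.0429
```

Run:
```python
from h import *
togo([.5073,-.0233,.080],20)
crop(arm.read_camera("side"),260,140,80,95,6,"pics/s24.png")
```

```text
t 17.1167 pos [ 0.5064 -0.023   0.0749] tooly [-0.001  0.001 -1.   ] jaw heading 104.57 width 0.0428728889390294 F [0.2 3.  7. ] M [ 0.51 -0.03  0.02] j [-0.25  0.11  2.1   0.    0.94 -2.07]
yaw needed 84.57495630141585 shift now mm [ 0.8 -5.1 -0.5]
```

View pics/s24.png

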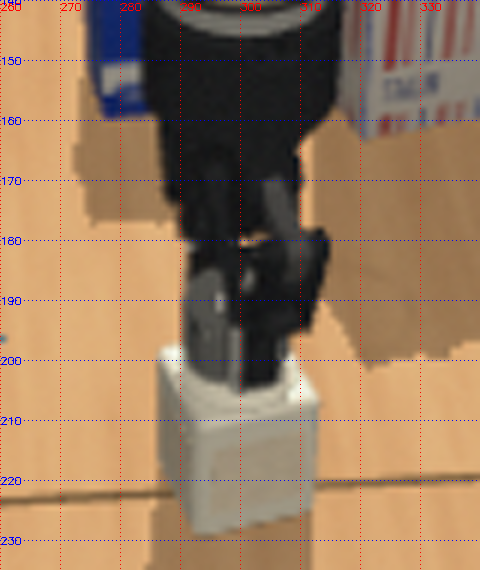

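The body seems to have turned a little: its lower edge is now steeper, (293,229) to (311,225). I'll measure it.

Run:
```python
from h import *
s=arm.read_camera("side")
crop(s,275,190,50,50,12,"pics/s25.png")
```

```text
(no output)
```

View pics/s25.png

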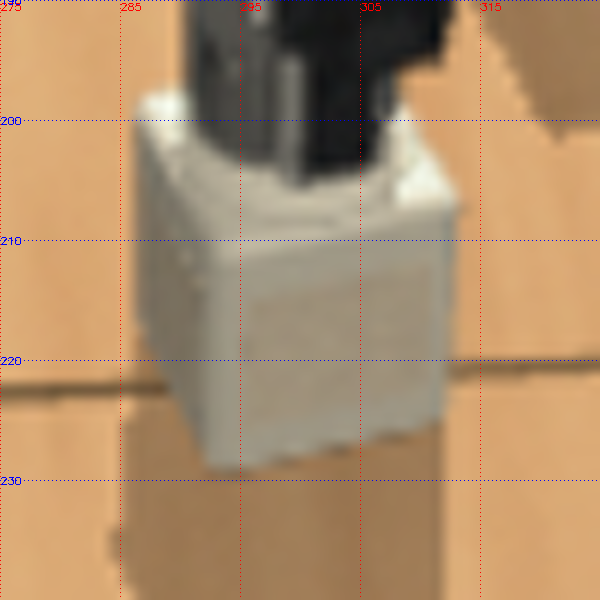

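Run:
```python
from h import *
s=arm.read_camera("side")
for a,b,z in (((289.5,228.7),(308.5,226.8),0),((292.5,229.3),(311.5,225.2),0),((287.6,210.6),(310,208.2),.064),((292.5,211.8),(312.5,207),.064)):
    p,q=plane(s,*a,z),plane(s,*b,z);d=p-q;print(p.round(4),np.linalg.norm(d).round(4),np.degrees(np.arctan2(d[1],d[0])))
```

```text
[ 0.5287  0.0057 -0.    ] 0.0495 3.9091572230973206
[ 0.5212  0.0085 -0.    ] 0.0516 12.850262277050074
[0.5341 0.0076 0.064 ] 0.056 4.891901865403346
[0.5225 0.0129 0.064 ] 0.0529 15.45039068394116
```

The body turned about 10°, so the relative turn is about 74°. I'll add about 10° more.

Emit:
move_arm(
  targets="0 0 0 -5 0.6;0 0 0 -5 0.6;0 0 0 0 0.6;0 0 0 0 0.6",
)

```text
time: 17.6
position: [0.5062, -0.0229, 0.0748]
tool_rot: [-0.69, -0.15, 0.151, 0.692]
force: [0.1, 3.3, 7.6]
gripper_width: 0.0432
```

Run:
```python
from h import *
togo([.5073,-.0233,.080],20)
s=arm.read_camera("side")
crop(s,275,190,50,50,12,"pics/s26.png")
```

```text
t 17.6 pos [ 0.5062 -0.0229  0.0748] tooly [-0.002  0.001 -1.   ] jaw heading 114.57 width 0.04317176750091364 F [0.1 3.3 7.6] M [0.52 0.06 0.07] j [-0.25  0.11  2.1   0.    0.94 -2.25]
yaw needed -85.42727668198663 shift now mm [ 0.8 -5.2 -0.8]
```

View pics/s26.png

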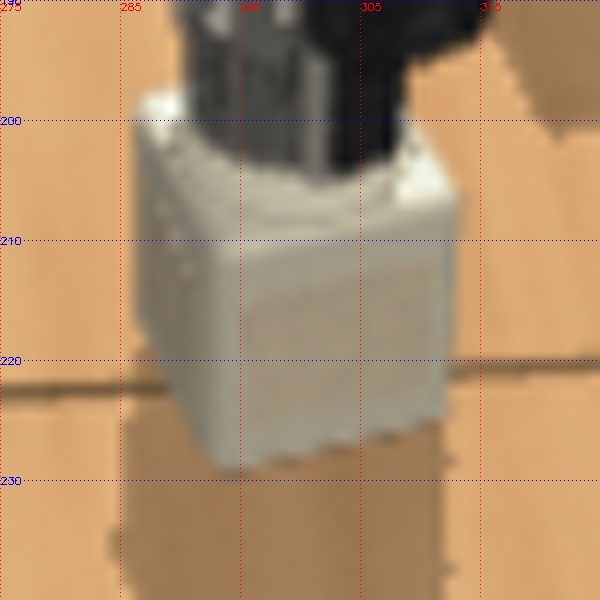

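The body turned only 1–2° more, so the relative turn is about 82°. Lifting gently first.

Emit:
move_arm(
  targets="0 -3 0 0 0.6;0 -3 0 0 0.6;0 -4 0 0 0.6;0 -5 0 0 0.6;0 0 0 0 0.6",
)

```text
time: 18.07
position: [0.5059, -0.0236, 0.0895]
tool_rot: [-0.691, -0.15, 0.151, 0.691]
force: [-0.4, 1.0, 0.5]
gripper_width: 0.0432
```

Run:
```python
from h import *
togo([.5073,-.0233,.080],20)
s=arm.read_camera("side")
crop(s,265,170,60,70,8,"pics/s27.png")
```

```text
t 18.0667 pos [ 0.5059 -0.0236  0.0895] tooly [-0.002 -0.    -1.   ] jaw heading 114.58 width 0.04319151584626195 F [-0.4  1.   0.5] M [ 0.21  0.06 -0.09] j [-0.25  0.09  2.09 -0.    0.97 -2.25]
yaw needed -85.41656424918676 shift now mm [ 1.5  9.5 -0.3]
```

View pics/s27.png

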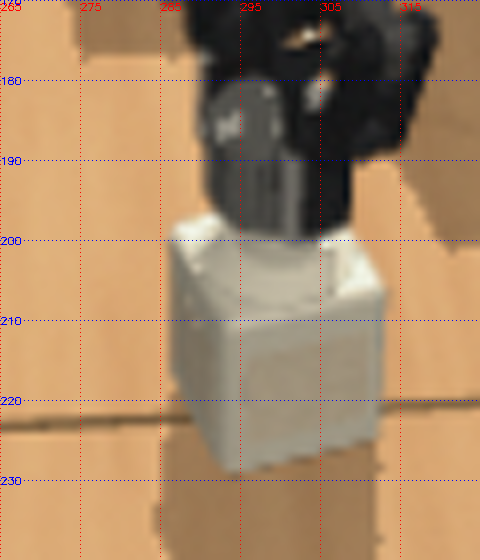

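The cap is coming free: the bottle stayed put and the force is about 0.5 N. Lifting to 60 mm above its seat (TCP 0.140).

Emit:
move_arm(
  targets="0 -6 0 0 0.6;0 -8 0 0 0.6;0 -8 0 0 0.6;0 -8 0 0 0.6;0 -8 0 0 0.6",
)

```text
time: 18.53
position: [0.507, -0.0238, 0.1289]
tool_rot: [0.691, 0.151, -0.15, -0.691]
force: [0.4, -0.6, -0.0]
gripper_width: 0.0427
```

Emit:
move_arm(
  targets="0 -7 0 0 0.6;0 -5 0 0 0.6;0 0 0 0 0.6;0 0 0 0 0.6;0 0 0 0 0.6",
)

```text
time: 18.95
position: [0.5063, -0.0235, 0.1393]
tool_rot: [-0.691, -0.15, 0.151, 0.691]
force: [-0.7, 1.0, -1.1]
gripper_width: 0.0425
```

Run:
```python
from h import *
togo([.5073,-.0233,.140],20)
s=arm.read_camera("side")
crop(s,255,140,80,95,6,"pics/s28.png")
cv2.imwrite("pics/s28f.png",s["frame"]); cv2.imwrite("pics/t28f.png",arm.read_camera("top")["frame"])
```

```text
t 18.95 pos [ 0.5063 -0.0235  0.1393] tooly [-0.001  0.    -1.   ] jaw heading 114.57 width 0.04253139316302986 F [-0.7  1.  -1.1] M [-0.04 -0.    0.02] j [-0.25  0.01  2.06 -0.    1.07 -2.25]
yaw needed -85.43008312796314 shift now mm [ 0.9 -0.7 -0.2]
```

View pics/s28.png

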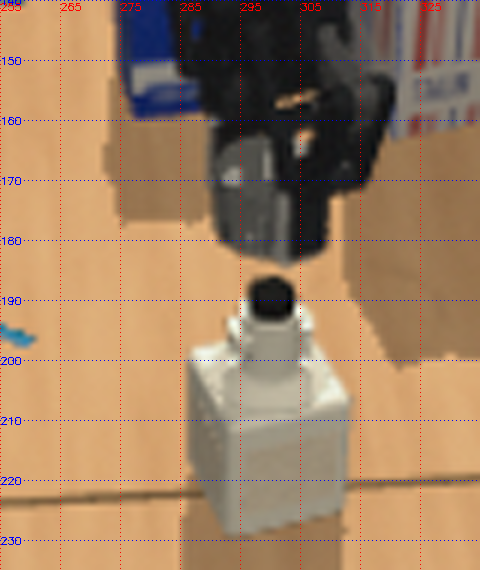

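View pics/t28f.png

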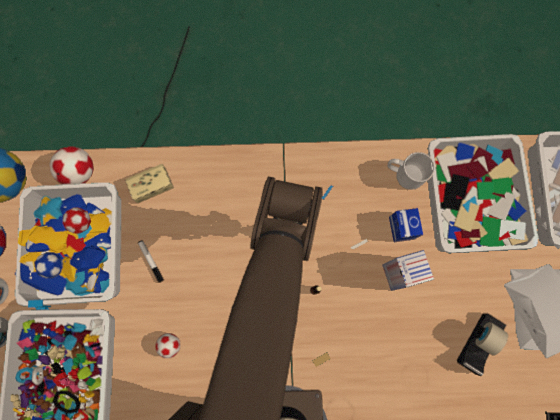

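View pics/s28f.png

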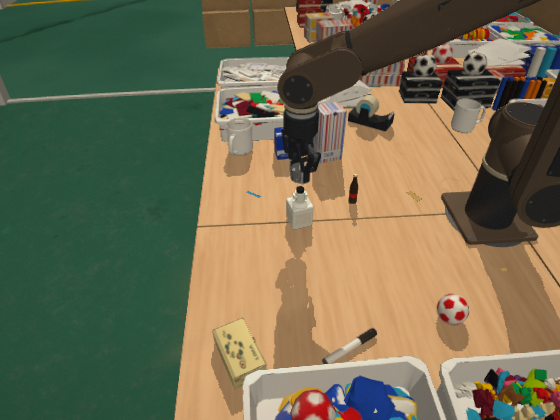

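Run:
```python
from h import *
o,M=st();print(o["position"],o["joint_velocities"].round(3) if hasattr(o["joint_velocities"],'round') else o["joint_velocities"])
s=arm.read_camera("side")
for z in (.085,.09,.095): print(z,plane(s,299.5,190,z))
x,y=o["position"][:2]
for z in (.14,.155,.17,.085): print(z,proj(s,[x,y,z]))
```

```text
[ 0.50620074 -0.02344004  0.13896857] [-0.     0.001 -0.001 -0.002  0.001  0.001]
0.085 [ 0.49993443 -0.04448896  0.085     ]
0.09 [ 0.50071147 -0.0382745   0.09      ]
0.095 [ 0.50148851 -0.03206004  0.095     ]
0.14 [298.39213505 177.60825142]
0.155 [298.54188462 172.5190402 ]
0.17 [298.69424733 167.32465858]
0.085 [297.86455784 195.41341544]
```

```bash
python3 -c "
from cell import arm
print(arm.close_job())"
```

```text
the job is handed in; nothing more can be done
None
```

The bottle stands upright on the table, and the gripper is holding its cap about 59 mm above where it sat, over the mouth. I handed the job in after about 19 s of the 61 s allowed; it reports no verdict.

- **Standing up:** I lifted the fallen bottle by its cap with a light grip. I let it swing upright in the pads, set it down and let go. The side view then showed it upright and free.
- **Opening:** I regripped the cap and pressed it about 4.5–5 mm, at 6–7.6 N. Then I turned the gripper 94° anticlockwise and lifted straight up.
- **Final state:** The arm is still and the grip reads 42.5 mm. The side view shows the open neck below the cap, with the bottle standing. The cap axis is within roughly 4 mm of the neck, estimated from one view only. The mug, both cartons and the marker look unmoved in both views.

**Not as expected:** the bottle turned with the cap by about 10–12° and slid a few millimetres. The cap's own turn was therefore about 82°, inside the 75–90° wanted. The cap still came off freely, with almost no pull and without lifting the bottle.

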